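# Load a sample rack into the free lane of the rack loader

### The job

Load the rack of capped sample tubes that stands on the bench into the free lane of the rack loader: set it upright on the deck, nose between the flared guides, then slide it in until it clicks past the spring pawls and its nose is fully home against the end stop. Go gently all the way, never ramming the guides or the stop, and leave the other racks and everything else on the bench alone.

Things in the scene. Friction and masses are not known exactly. Their poses are not given: they have to be found in the camera images.
- rack_mid (a point): centre of the filled sample rack to load (dark grey plastic, five white-capped tubes, 0.12-0.2 kg), 39 mm above its underside; axes: x forward to the nose, y left, z up. Overall 130 mm long (nose 54 mm ahead, tail 76 mm behind), 78 mm high over the caps. Its body is 20 mm thick in y, plain sides 106 mm long (52 mm back, 54 mm ahead), from 4 to 50 mm above the underside. It balances near this point
- rack: the same rack; origin at the centre of its underside; axes: x forward to the nose, y left, z up. Its foot is a flange 30 mm wide in y and 4 mm thick, from 52 mm behind the origin to 54 mm ahead, with rounded corners and a detent notch in each side edge
- rack_nose (a point): the middle of the same rack's front end (nose), at its foot: 54 mm ahead of the rack's centre, 4 mm above its underside; axes: x forward to the nose, y left, z up
- rack_tail (a point): the middle of the flat rear end face of the same rack's pull fin, 76 mm behind the rack's centre and 25 mm above its underside; axes: x forward to the nose, y left, z up. The fin is 12 mm thick in y, 24 mm long in x and reaches from 4 to 46 mm above the underside; it is the place to push, low rather than high: a high push wedges the foot under the lips and doubles the force
- lane: the free lane of the low three-lane rack loader, with no rack in it (lanes lie 60 mm apart; any of the three may be free). Origin at the throat, where the guides stop converging, under the deck; x along the lane to the end stop, z up. Flat deck top 6 mm above the origin, from 150 mm before the throat to 147 mm past it. Rigid, but harmed by over 30 N; wings, rails and lips reach 18 mm above the origin, the black dock at the end 32 mm
- lane_throat (a point): on the deck, in the middle of the throat; axes as lane. Two upright wings, 12 mm high, converge from 53 mm apart at 65 mm before this point to 32 mm here; then parallel rails 32 mm apart take the rack's 30 mm foot. Lips over the rails (24 mm opening, 2 mm play above the foot) let the rack in only by sliding from here, not from above
- lane_present (a joint): rack-present plunger in the face of the dock's end stop, m: 0 = out (4 mm proud), 0.004 = flush, rack's nose bearing on the stop; light spring. The dock (stop, plunger, a pawl in each cheek 24 mm before the stop) is parked each time with its stop anywhere from 104 to 128 mm past the throat and this is not measured: feel for it. Passing the pawls takes 3 to 8 N about 25 mm before home, then 1 to 3 N until they click in and hold
- rack2: a like rack already home in one of the other lanes; to be left alone; origin at the centre of its underside; axes: x forward to the nose, y left, z up
- rack3: a like rack with four tubes, already home in the other lane; to be left alone; origin at the centre of its underside; axes: x forward to the nose, y left, z up
- rack_empty: a like rack without tubes, 50 mm high, standing on the bench; to be left alone; origin at the centre of its underside
- reagent: amber reagent bottle, 52 mm across, 95 mm high, on the bench; leave alone; origin at the centre of its underside
- control: small glass jar, 30 mm across, 45 mm high, on the bench; leave alone; origin at the centre of its underside
- beaker: clear plastic cup, 60 mm across, 75 mm high, on the bench; leave alone; origin at the centre of its underside
- pipette: white hand pipette lying on the bench, 250 mm long along its x, 24 mm thick; leave alone; origin on the bench under its middle
- calculator: black pocket calculator lying flat, 130 x 70 x 17 mm; leave alone; origin at the centre of its underside
There are look-alikes about, which are no part of the job. Leave any yellow look-alike of the rack alone.

How it is judged:
On the way, in this order (a step that is already met when the one before it is completed fails the run):
1. the rack stands upright on the lane's deck with its nose between the guide wings (x of rack_nose in the frame of lane_throat between -0.075 and 0.005 m and y of rack_nose in the frame of lane_throat between -0.03 and 0.03 m and z of rack_nose in the frame of lane_throat below 0.012 m and angle between rack's own z axis and vertical below 0.1 rad), for 0.2 s.
2. the rack has been pushed in until its nose is home at the end stop (value of joint lane_present above 0.0025 m and x of rack_nose in the frame of lane_throat above 0.098 m and y of rack_nose in the frame of lane_throat between -0.003 and 0.003 m and z of rack_nose in the frame of lane_throat below 0.008 m and angle between rack's own z axis and vertical below 0.05 rad and angle between the x axis of rack and the x axis of lane, either way round below 0.035 rad), for 0.2 s.
At the end, for the whole second after the job is handed in: the rack stands upright in the free lane, nose at the end stop with the rack-present plunger pressed in by at least 2.5 of its 4 mm (nose within 1.5 mm of the stop), square to the lane (within 2 degrees) and centred between the rails, at rest (all of step 2 and linear speed of rack below 0.01 m/s); the robot touches nothing.
It fails at once if the rack is pressed on the lane (rails, pawls, end stop) with more than 30 N once its nose is between the rails, or rammed on the deck or the guides with more than 100 N ((x of rack_nose in the frame of lane_throat above 0.002 m and z of rack_nose in the frame of lane_throat below 0.012 m and contact force between rack and lane above 30 N) or contact force between rack and lane above 100 N).
It fails at once if the rack is dropped or flung onto the lane: faster than 0.5 m/s within 20 mm of the deck (x of rack_nose in the frame of lane_throat above -0.1 m and y of rack_nose in the frame of lane_throat between -0.03 and 0.03 m and z of rack_nose in the frame of lane_throat below 0.024 m and linear speed of rack above 0.5 m/s).
It fails at once if the rack is tipped by more than about 30 degrees (angle between rack's own z axis and vertical above 0.5 rad).
It fails at once if a rack in another lane is shifted by more than 8 mm (distance of any of rack2, rack3 from where it was at the start of the episode above 0.008 m).
It fails at once if something else on the bench (empty rack, bottle, jar, cup, pipette, calculator) is shifted by more than 12 mm (distance of any of rack_empty, reagent, control, beaker, pipette, calculator from where it was at the start of the episode above 0.012 m).
It also fails if it takes over 61 s, if anything falls off the work surface, if the arm or the gripper's body presses on something with over 40 N, if the wrist force passes 120 N, or if a joint passes its speed limit or range.

### The arm

A 7-joint arm with a two-finger parallel gripper is mounted at the origin on the work surface. World frame = base frame: x ahead of the robot, y to its left, z up, the work surface at z = 0. Lengths are in m, angles in rad, forces in N, time in s.
With the tool pointing down it reaches from about 0.425 to 0.925 m from the base axis. Payload 6.8 kg.
Tool frame: the origin (TCP) lies on the centre line of the jaws, within the pads' length; the fingertips stand 11 mm ahead of it and the grasp point (between the pads) lies 8 mm behind it; z points along the fingers, y is the direction in which the jaws open and shut (so a half turn about z gives the same grasp; the last joint's range is limited). The gripper opens to 85 mm and grips with 20 to 120 N. Pads are 22 mm wide; open, the fingers measure 114 mm over their backs; the gripper's body (76 mm by 85 mm) begins 54 mm behind the grasp point. The pads swing forward as they close: fully open they stand 13 mm farther back than shut.
Start: joints at [1.06, 0.477, 0.022, 1.555, -0.011, 1.109, -0.083], TCP at [0.265, -0.621, 0.242] pointing down, gripper open.
Joint ranges: [-2.96, 2.96], [-0.34, 2.1], [-1.41, 1.46], [0.24, 2.44], [-1.37, 4.51], [0.17, 1.92], [-2.96, 2.96]. Speed limits (rad/s): [2.39, 2.39, 3.14, 3.14, 3.14, 3.14, 3.14].

### API

Orientations are given as a rotation vector (axis times angle).
In Python, from bench import r gives the robot as it stands.
- The arm moves only by the tool send_rows, never from a script. Its argument "deltas" is a list of rows, each a list of 7 numbers: the opening, from 0 (shut) to 1 (fully open), then the shift along the tool's x, y, z as a fraction of full scale, then the turn, a rotation vector about the tool's x, y, z as a fraction of full scale. In form: [[hand, x, y, z, ax, ay, az], ...]. A call has 1 to 20 rows; each row is the pose to reach, as a shift and turn from the pose commanded when the call began, along the tool's axes at that moment, turning the shorter way round; what a row does not reach only later rows make up. Full scale, the value 1, is 150 mm for a shift and 180 degrees for a turn. A row lasts 1/12 s, in which the tool goes at most 41.7 mm and 7.16 degrees, less where a joint would pass 70% of its speed; a pose out of reach is approached as far as the arm can. A call with a number of a shift or a turn outside -1 to 1 is refused whole. A call with a gripper value outside its range is refused whole. The fingers move at their own pace and stop on an object; "squeeze" is the grip in N (left out, the last holds). Time passes only in rows, so rows that repeat a pose let the fingers close. It gives the time, the measured TCP pose, the force and the opening at its end, in the units of the state.
- r.get_obs(): the state, without advancing time (a new reading comes with each control period).
- r.grab_frame(name): name is "scene" or "top" or "wrist"; returns a dict with "pixels" (420x560x3 uint8, red, green, blue), "camera_matrix" (3x3 intrinsics, pixels), "dist_coeffs" ([k1, k2, p1, p2, k3] as OpenCV has them; the pictures are not rectified), "rvec" (rotation vector, rad) and "tvec" (3), from world to camera coordinates, as OpenCV has them. Camera axes: x right, y down, z forward; pixel columns grow to the right and rows downward; lengths in m; the calibration is good to about 2 mm. A picture is of the moment at which its call begins. There is no depth.
- r.hand_in(): hands the job in, once; it reports no verdict.
The state is a dict: "clock": time; "joints": joint angles; "qvel": joint speeds; "tau": joint torques, N m; "tcp_pos": TCP position; "orientation": TCP orientation; "contact_force": force on the tool from outside, world axes, zero at the start; "moment": the same for the moment, N m; "grip_width": finger opening in m.
Only numpy, scipy, OpenCV 4.12 (cv2) and the standard library are available. Lean on these libraries where they do the work, as an engineer would, in place of code of your own. Each camera call takes 0.05 s, during which the arm holds its last target. There are 200 camera calls.

## Working session

There is one attempt and no reset: what is moved stays moved. The work goes in short steps, Python scripts to look and compute and a tool call to move; the robot and the scene stay as the last step left them, time stands still between calls to the robot, and variables do not carry over. Pictures are saved under pics/ and viewed, about 8 in all and at most 12, crops included, and the job is handed in when it is done.

Besides the shell and the picture viewer there is one more tool, called after "Request:" in YAML: its name, and indented under it one key for each argument. send_rows: Moves the arm, as the interface text tells. Shift numbers are shares of 150 mm and turn numbers shares of 180 degrees, none past 1 either way. Its arguments: {"type":"object","properties":{"deltas":{"type":"array","items":{"type":"array","items":{"type":"number"}}},"squeeze":{"type":"number"}},"required":["deltas"]}

```bash
mkdir -p pics; ls; cat > h.py <<'E'
import numpy as np, cv2, pickle
from scipy.spatial.transform import Rotation as R
from bench import r
def grab(n,f):
    d=r.grab_frame(n); pickle.dump(d,open(f'pics/{f}.pkl','wb'))
    cv2.imwrite(f'pics/{f}.png',d['pixels'][:,:,::-1]); return d
def load(f): return pickle.load(open(f'pics/{f}.pkl','rb'))
def ray(d,px):
    p=cv2.undistortPoints(np.array(px,float).reshape(-1,1,2),np.array(d['camera_matrix']),np.array(d['dist_coeffs'])).reshape(-1,2)
    M=R.from_rotvec(np.ravel(d['rvec'])).as_matrix(); t=np.ravel(d['tvec'])
    return -M.T@t, np.c_[p,np.ones(len(p))]@M
def onz(d,px,z):
    c,v=ray(d,px); return c+v*((z-c[2])/v[:,2])[:,None]
def tri(obs):
    A=np.zeros((3,3));b=np.zeros(3);L=[]
    for d,p in obs:
        c,v=ray(d,[p]);v=v[0]/np.linalg.norm(v);P=np.eye(3)-np.outer(v,v);A+=P;b+=P@c;L.append((c,P))
    x=np.linalg.solve(A,b); return x,[np.linalg.norm(P@(x-c)) for c,P in L]
def proj(d,X): return cv2.projectPoints(np.array(X,float).reshape(-1,3),np.ravel(d['rvec']).astype(float),np.ravel(d['tvec']).astype(float),np.array(d['camera_matrix']),np.array(d['dist_coeffs']))[0].reshape(-1,2)
E
python3 - <<'E'
from h import *
for n in('scene','top','wrist'):
    d=grab(n,n+'0'); print(n,ray(d,[[280,210]]))
print(r.get_obs())
E
```

```text
pics
scene (array([0.95628839, 0.65273251, 0.93462818]), array([[-0.36275527, -0.56282689, -0.74275324]]))
top (array([ 0.42084228, -0.05454435,  1.48794671]), array([[ 0.0822681 , -0.00270427, -0.99679391]]))
wrist (array([ 0.32942206, -0.59373577,  0.37294815]), array([[-0.24938171, -0.10488567, -0.96275816]]))
{'clock': 0.15, 'joints': array([ 1.05993312,  0.477635  ,  0.02235217,  1.55618931, -0.01148007,
        1.10931671, -0.08313035]), 'qvel': array([ 0.00107188, -0.00280416,  0.00064297, -0.00461235,  0.00165802,
        0.00048958,  0.00065586]), 'tau': array([ 2.62513415e-03, -5.96928942e+01,  1.61031201e+00, -2.81487983e+01,
        1.27501713e-02,  6.53287105e-03, -9.55814755e-06]), 'tcp_pos': array([ 0.26439281, -0.62059494,  0.24154735]), 'orientation': array([-3.07677244e+00, -6.28106292e-01,  6.29278957e-04]), 'contact_force': array([ 0.17074142,  0.00400331, -0.08249778]), 'moment': array([-0.03449392,  0.01462383, -0.03264946]), 'grip_width': 0.08536119835567993}
```

View pics/top0.png

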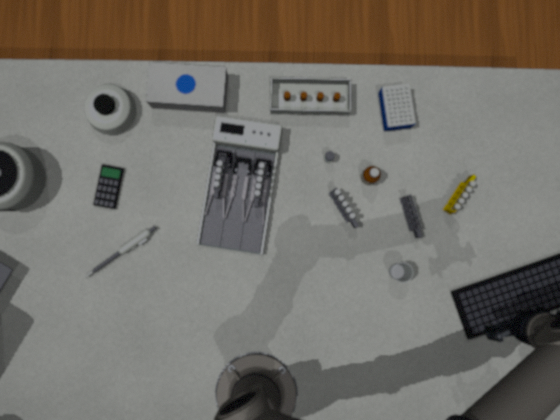

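View pics/scene0.png

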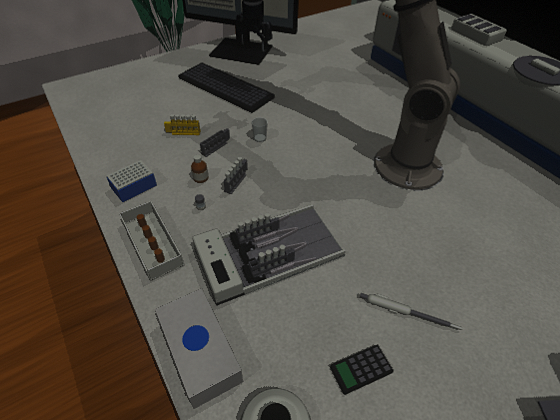

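Top view: free lane is the middle one, around (240,185), with the entry near the robot. The target rack is at (346,207), the empty rack at (412,216) and the bottle at (371,175). Next I'll zoom in on both views.

```bash
python3 - <<'E'
from h import *
t=cv2.imread('pics/top0.png')[115:260,195:385]
s=cv2.imread('pics/scene0.png')[150:300,185:350]
a=cv2.resize(t,None,fx=4.2,fy=4.2,interpolation=cv2.INTER_CUBIC)
b=cv2.resize(s,None,fx=4,fy=4,interpolation=cv2.INTER_CUBIC)
for im,n in((a,'c1'),(b,'c2')):
    im=np.clip(im.astype(float)*1.7,0,255).astype(np.uint8); cv2.imwrite(f'pics/{n}.png',im)
d=load('top0')
print(onz(d,[[346,207],[333,190],[358,225],[240,185],[201,244],[263,252],[216,150],[279,152]],0.01).round(3))
E
```

```text
[[ 0.556 -0.256  0.01 ]
 [ 0.607 -0.217  0.01 ]
 [ 0.503 -0.293  0.01 ]
 [ 0.616  0.064  0.01 ]
 [ 0.435  0.176  0.01 ]
 [ 0.416 -0.011  0.01 ]
 [ 0.721  0.14   0.01 ]
 [ 0.719 -0.052  0.01 ]]
```

View pics/c1.png

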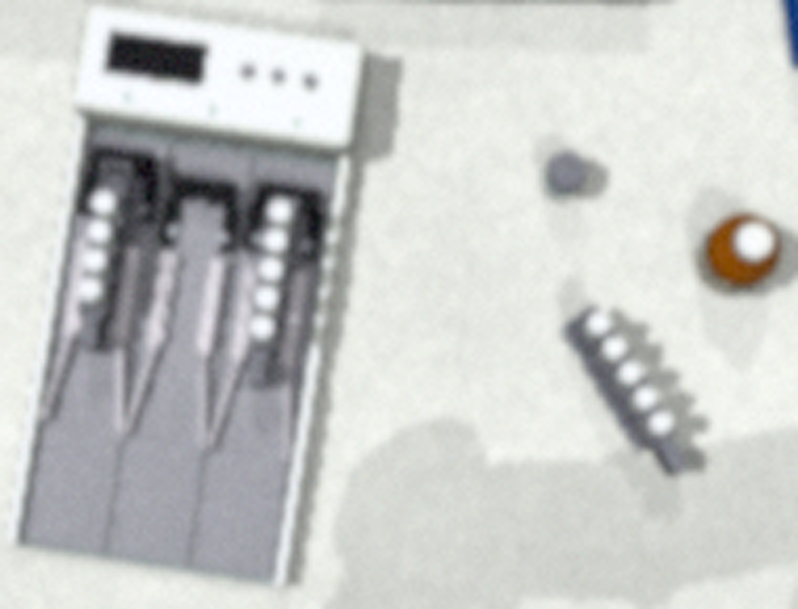

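View pics/c2.png

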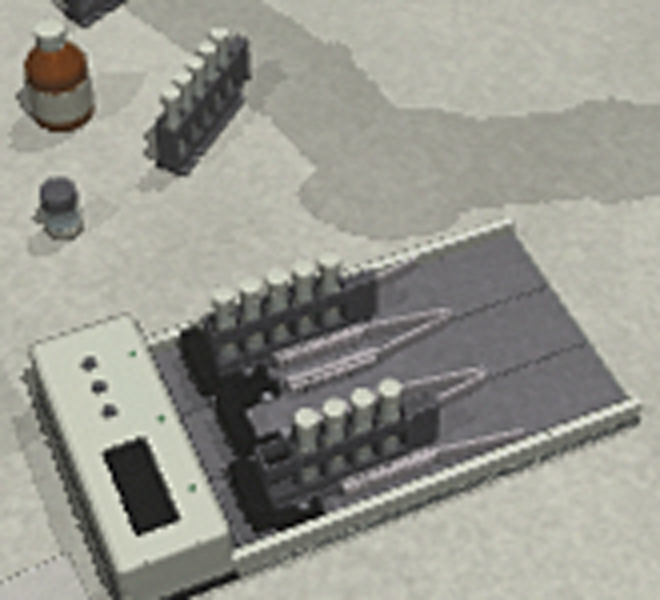

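Five white caps run from (598,322) to (662,422) in c1, with the fin at the lower right, so the nose points up-left (away from the robot). The free lane's throat is near c1 (195,345). Next step is to move above the rack.

```bash
cat >> h.py <<'E'
def down(yaw):  # tool x at yaw, z down
    c,s=np.cos(yaw),np.sin(yaw); return R.from_matrix(np.array([[c,s,0],[s,-c,0],[0,0,-1]]))
def plan(p,yawdeg):
    o=r.get_obs(); R0=R.from_rotvec(o['orientation'])
    sh=R0.inv().apply(np.array(p)-o['tcp_pos'])/0.15
    rv=(R0.inv()*down(np.radians(yawdeg))).as_rotvec()/np.pi
    M=R0.as_matrix()
    print('clk',round(o['clock'],2),'tcp',o['tcp_pos'].round(4),'yaw',np.degrees(np.arctan2(M[1,0],M[0,0])).round(2),'F',o['contact_force'].round(2),'w',round(o['grip_width'],4))
    print('shift',sh.round(4),'turn',rv.round(5))
E
python3 -c "
from h import *
plan([.545,-.265,.25],36)"
```

```text
clk 0.15 tcp [ 0.2644 -0.6206  0.2415] yaw 23.08 F [ 0.17  0.   -0.08] w 0.0854
shift [ 2.6502 -1.4478 -0.0546] turn [-4.50e-04 -1.00e-05 -7.18e-02]
```

Request:
send_rows:
  deltas:
    - [1,0.2,-0.11,0,0,0,0]
    - [1,0.45,-0.24,0,0,0,0]
    - [1,0.7,-0.38,-0.03,0,0,0]
    - [1,0.95,-0.52,-0.05,0,0,0]

```text
clock: 0.48
tcp_pos: [0.3635, -0.4946, 0.2492]
orientation: [-3.078, -0.627, 0.001]
contact_force: [1.3, -0.4, 0.1]
grip_width: 0.0852
```

Request:
send_rows:
  deltas:
    - [1,0.25,-0.14,0,0,0,0]
    - [1,0.5,-0.27,0,0,0,0]
    - [1,0.75,-0.41,0,0,0,0]
    - [1,0.95,-0.52,0,0,0,0]

```text
clock: 0.82
tcp_pos: [0.4648, -0.3659, 0.2495]
orientation: [-3.077, -0.63, -0.0]
contact_force: [-0.4, -0.5, -0.5]
grip_width: 0.0854
```

Request:
send_rows:
  deltas:
    - [1,0.22,-0.12,0,0,0,-0.03]
    - [1,0.45,-0.24,0,0,0,-0.06]
    - [1,0.65,-0.35,0,0,0,-0.072]
    - [1,0.75,-0.41,0,0,0,-0.072]
    - [1,0.75,-0.41,0,0,0,-0.072]
    - [1,0.75,-0.41,0,0,0,-0.072]

```text
clock: 1.32
tcp_pos: [0.5433, -0.2667, 0.2492]
orientation: [-2.986, -0.975, 0.001]
contact_force: [-0.1, -0.4, 0.1]
grip_width: 0.0853
```

```bash
python3 -c "
from h import *
plan([.545,-.265,.25],36)
d=grab('wrist','w1')
im=np.clip(d['pixels'][:,:,::-1].astype(float)*1.5,0,255).astype(np.uint8); cv2.imwrite('pics/w1b.png',im)"
```

```text
clk 1.32 tcp [ 0.5433 -0.2667  0.2492] yaw 36.18 F [-0.09 -0.4   0.15] w 0.0853
shift [ 0.0162 -0.0026 -0.0054] turn [-1.90e-04  9.00e-05  1.02e-03]
```

View pics/w1b.png

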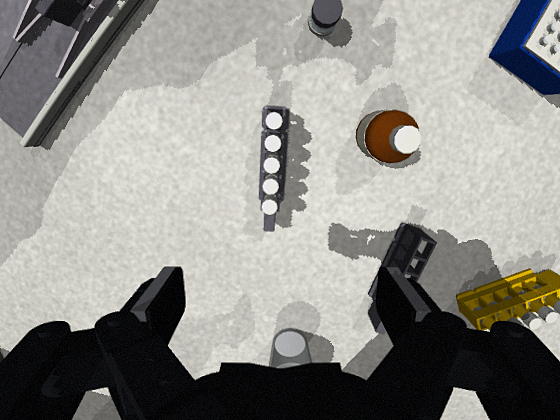

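Wrist view: caps from (274,120) to (270,207), nose at the top (272,108), fin at the bottom (268,225). I'll measure the caps by triangulating wrist against top.

```bash
cat >> h.py <<'E'
def caps(d,box,thr,amin=3):
    x0,y0,x1,y1=box; g=cv2.cvtColor(d['pixels'],cv2.COLOR_RGB2GRAY)[y0:y1,x0:x1]
    n,l,s,c=cv2.connectedComponentsWithStats((g>thr).astype(np.uint8))
    return [(c[i]+[x0,y0],s[i,4]) for i in range(1,n) if s[i,4]>=amin]
E
python3 - <<'E'
from h import *
w=load('w1');t=load('top0')
# caps circled by dark body: use tight boxes
P=[]
for y in(120,143,165,186,207):
    best=None
    g=cv2.cvtColor(w['pixels'],cv2.COLOR_RGB2GRAY).astype(float)
    x0={120:274,143:273,165:272,186:271,207:270}[y]
    sub=g[y-13:y+14,x0-13:x0+14]
    m=(sub>sub.max()*0.82).astype(np.uint8)
    n,l,s,c=cv2.connectedComponentsWithStats(m); k=l[13,13]; print(sub.max(),s[k],c[k]+[x0-13,y-13]); P.append(c[k]+[x0-13,y-13])
Q=onz(w,P,.078); print(Q.round(4)); 
dd=Q[0]-Q[-1]; print('yaw',np.degrees(np.arctan2(dd[1],dd[0])),'pitch',np.linalg.norm(np.diff(Q,axis=0),axis=1))
gt=t['pixels'].max(2)[180:235,325:370]
import sys; np.set_printoptions(linewidth=250)
pt=proj(t,Q); print('pred top',pt.round(1))
for p in pt:
    u,v=p.round().astype(int); s=cv2.cvtColor(t['pixels'],cv2.COLOR_RGB2GRAY)[v-4:v+5,u-4:u+5].astype(float)
    wgt=np.clip(s-120,0,None)*(np.hypot(*np.mgrid[-4:5,-4:5])<=3.5); yy,xx=np.mgrid[v-4:v+5,u-4:u+5]
    print((wgt*xx).sum()/wgt.sum(),(wgt*yy).sum()/wgt.sum())
E
```

```text
173.0 [  5   6  16  16 207] [273.55072464 120.42995169]
174.0 [  5   5  16  17 198] [272.35858586 142.97474747]
172.0 [  5   6  16  15 184] [271.13043478 165.00543478]
170.0 [  5   6  15  15 178] [270.08988764 186.11235955]
169.0 [  5   6  15  15 168] [268.98809524 206.5952381 ]
[[ 0.5951 -0.2223  0.078 ]
 [ 0.5784 -0.233   0.078 ]
 [ 0.5615 -0.2438  0.078 ]
 [ 0.5448 -0.2546  0.078 ]
 [ 0.528  -0.2654  0.078 ]]
yaw 32.710895941674764 pitch [0.01991168 0.02008312 0.01987678 0.01996163]
pred top [[337.5 191.2]
 [341.2 197.1]
 [344.9 203. ]
 [348.6 208.9]
 [352.3 214.9]]
337.4668674698795 190.8132530120482
340.988326848249 197.24124513618676
344.755905511811 203.1259842519685
348.43983402489624 209.12448132780082
352.06827309236945 215.03614457831324
```

```bash
python3 - <<'E'
from h import *
w=load('w1');t=load('top0')
g=cv2.cvtColor(w['pixels'],cv2.COLOR_RGB2GRAY).astype(int)
print(g[98:112,270:280:4].mean(1).round(), g[218:240,266:272].mean(1).round())
c=np.array([.5615,-.2438]); u=np.array([np.cos(np.radians(32.7)),np.sin(np.radians(32.7))]);n=np.array([-u[1],u[0]])
for px,z in(([274,106],.05),([268.5,231],.046)):
    q=onz(w,[px],z)[0,:2]-c; print(px,'along',(q@u).round(4),'lat',(q@n).round(4))
for y in (130,155,176,197): print(y,g[y,250:300])
P=[tri([(w,a),(t,b)]) for a,b in (((271.1,165),(344.76,203.13)),((273.55,120.43),(337.47,190.81)))]; print(P)
E
```

```text
[117. 115. 116. 117. 119. 118. 123. 104.  64.  60.  49.  25.  17.  29.] [ 63.  65.  65.  66.  63.  66.  64.  66.  65.  64.  64.  62.  63. 101.
 154. 149. 146. 140. 138. 142. 146. 148.]
[274, 106] along 0.0533 lat 0.0008
[268.5, 231] along -0.0759 lat -0.0003
130 [145 145 144 140 129 126 123 129 135 140 142 140 116 100  76 100  89  58
  62  60  45  44  47  48  48  45  42  20  22  27  31  31  27  30  24  40
  65  59  61  66  82  80  84  80  78  81  81  77  82  84]
155 [133 129 129 125 124 128 128 130 133 123  85  52  59  61  56  39  59  45
  59  93  85 100  83  77  68  74  50  46  36  22  27  34  38  24  29  22
  41  74  85  84  81  80  81  85  84  86  85  80  79  77]
176 [134 135 140 138 138 139 136 138 130  90  54  57  60  55  31  45  78  91
  72  67  57  56  52  46  57  89  90  37  33  51  63  52  23  25  29  47
  77  88  84  78  89 106 100  83  86  87  81  82  79  83]
197 [137 135 135 133 135 130 131 128 104  58  59  69  54  42  65  84  67  62
  60  55  54  54  54  48  48  45  45  33  44  46  30  39  40  50  75  80
  80  80  84  86  88  85  84  84  84  82  87  82 106 141]
[(array([ 0.56128324, -0.24375929,  0.07624073]), [np.float64(0.000174585764755951), np.float64(0.0001745857647560047)]), (array([ 0.59549848, -0.22197765,  0.0813023 ]), [np.float64(0.0004464038753520149), np.float64(0.0004464038753519324)])]
```

Checks agree: nose +53 mm, fin −76 mm and cap pitch 20 mm, with the rack centre at (0.5615,−0.2438) and yaw 32.7°. Before grasping, I'll look at the lane from close up.

Request:
send_rows:
  deltas:
    - [1,0.12,-0.25,0,0,0,0]
    - [1,0.25,-0.5,0,0,0,0]
    - [1,0.4,-0.75,0,0,0,0]
    - [1,0.55,-1,0,0,0,0]

```text
clock: 1.7
tcp_pos: [0.5204, -0.1036, 0.2495]
orientation: [2.989, 0.965, -0.001]
contact_force: [0.8, 0.3, -1.1]
grip_width: 0.0852
```

Request:
send_rows:
  deltas:
    - [1,0.12,-0.2,0,0,0,0.035]
    - [1,0.25,-0.4,0,0,0,0.07]
    - [1,0.37,-0.6,0,0,0,0.1]
    - [1,0.5,-0.8,0,0,0,0.14]
    - [1,0.55,-1,0,0,0,0.175]
    - [1,0.55,-1,0,0,0,0.21]
    - [1,0.55,-1,0,0,0,0.24]
    - [1,0.55,-1,0,0,0,0.24]
    - [1,0.55,-1,0,0,0,0.24]

```text
clock: 2.45
tcp_pos: [0.5003, 0.0653, 0.2495]
orientation: [3.135, -0.196, 0.0]
contact_force: [-0.5, -0.2, 0.5]
grip_width: 0.0853
```

```bash
python3 -c "
from h import *
plan([.50,.075,.25],-7)
d=grab('wrist','w2')
im=np.clip(d['pixels'][:,:,::-1].astype(float)*1.5,0,255).astype(np.uint8); cv2.imwrite('pics/w2b.png',im)"
```

```text
clk 2.45 tcp [0.5003 0.0653 0.2495] yaw -7.16 F [-0.47 -0.25  0.48] w 0.0853
shift [-0.0098 -0.0638 -0.0032] turn [ 2.3e-04 -2.0e-05 -8.7e-04]
```

View pics/w2b.png

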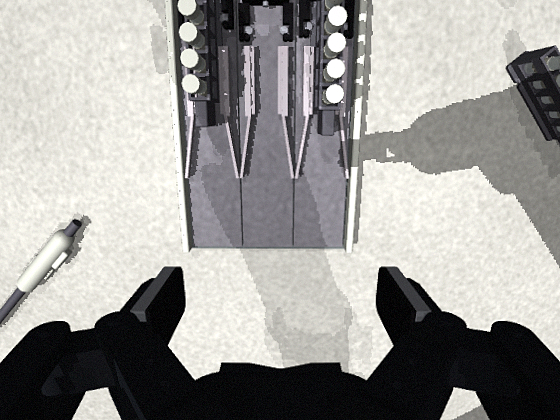

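The free lane is clear in w2: wing tips near (241,178) and (294,178), throat near (255,113) and (280,113), deck front edge at row 248.

```bash
python3 - <<'E'
from h import *
im=cv2.imread('pics/w2b.png')[0:260,180:360]
cv2.imwrite('pics/w2c.png',cv2.resize(im,None,fx=4,fy=4,interpolation=cv2.INTER_CUBIC)[0:800, 60:700][40:640+0])
d=load('w2'); g=cv2.cvtColor(d['pixels'],cv2.COLOR_RGB2GRAY).astype(int)
np.set_printoptions(linewidth=300)
for y in(60,75,90,105): print(y,g[y-3:y+4,236:300].mean(0).round().astype(int))
for y in(200,235): print(y,g[y-4:y+5,232:302].mean(0).round().astype(int))
print(onz(d,[[241.5,220],[293,220],[241.5,248],[293,248],[241.5,185],[293,185]],.006).round(4))
E
```

```text
60 [ 35  29  43  49  46  47  45  45  67 110 134 134 136 125  56 118 134 142  44  32  42  46  39  85  85  91  91  92  91  89  89  87  88  86  85  83  84  82  80  81  79  89 127 134 129 128 129 132 132 133 137 118  60  32  41  42  56  82  67  36  88 112 107 107]
75 [ 43  28  36  45  43  59  67  56 105 121 136 135 136 141  61 127 136 141  62  29  38  45  42  62  65  93  91  92  91  88  88  84  85  86  86  87  89  88  90  88  84  95 130 135 128 131 131 133 133 133 138 115  46  37  42  42  58  77  56  49  93 106 104  99]
90 [ 44  29  31  45  45  43  67  58 102 141 138 137 137 142  77 134 139 135  90  26  36  45  44  43  53  94  91  90  88  87  87  88  86  86  85  85  86  87  88  87  84  96 132 136 129 133 134 135 134 135 141 117  43  34  39  44  56  78  62  59 100 107 105 105]
105 [ 67  70  16  73  91  92  92  89  83 146 140 139 140 142 120  85 114 138 131  21  35  46  44  42  56  91  86  86  85  87  88  84  85  82  86  88  87  88  87  86  85  97 133 137 131 134 136 137 137 138 143 117  22  36  40  44  44  58  52  59  92  88  93  93]
200 [82 81 81 81 84 83 86 85 66 33 81 86 83 83 84 85 85 86 84 84 83 83 84 84 85 85 84 83 84 84 84 85 83 81 80 82 83 83 84 84 84 86 84 84 83 81 79 80 81 81 83 81 80 80 80 80 82 82 82 86 74 43 65 85 82 83 82 83 84 84]
235 [81 82 82 81 80 81 80 82 84 71 30 76 84 79 79 79 79 80 80 82 84 84 83 84 83 83 81 80 82 82 83 83 83 83 84 83 81 80 79 80 80 81 82 81 82 81 80 79 78 80 80 81 80 81 80 79 80 80 82 79 55 45 86 81 78 78 80 79 80 80]
[[0.4595 0.1157 0.006 ]
 [0.4517 0.0545 0.006 ]
 [0.4239 0.1215 0.006 ]
 [0.4159 0.0586 0.006 ]
 [0.5016 0.109  0.006 ]
 [0.4941 0.0496 0.006 ]]
```

View pics/w2c.png

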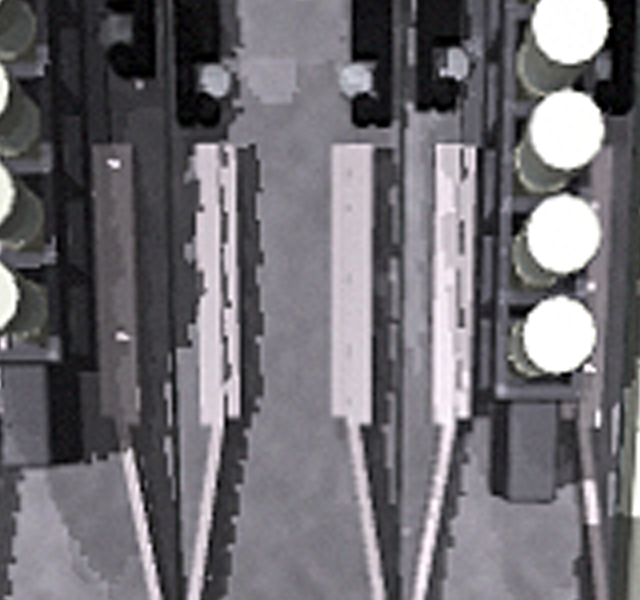

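```bash
python3 - <<'E'
from h import *
d=load('w2')
for z in(.018,.028):
  L=onz(d,[[253.55,60],[253.75,75],[254,90],[254.4,105]],z);Rr=onz(d,[[277.3,y] for y in(60,75,90,105)],z)
  print(z,np.linalg.norm(L-Rr,axis=1).round(4)); M=(L+Rr)/2; print(M.round(4),np.degrees(np.arctan2(*(M[0]-M[3])[[1,0]])))
for z in(.006,.016):
  a=onz(d,[[240.8,200],[293.05,200],[241.85,235],[292.6,235]],z); print(z,np.linalg.norm(a[0]-a[1]),np.linalg.norm(a[2]-a[3])); print(((a[0]+a[1])/2).round(4),((a[2]+a[3])/2).round(4),np.degrees(np.arctan2(*(a[0]+a[1]-a[2]-a[3])[[1,0]])))
plan([.46,.075,.16],-7)
E
```

```text
0.018 [0.0244 0.0245 0.0244 0.0243]
[[0.6304 0.0628 0.018 ]
 [0.6158 0.0646 0.018 ]
 [0.601  0.0665 0.018 ]
 [0.5859 0.0684 0.018 ]] -7.188478335019881
0.028 [0.0238 0.0238 0.0238 0.0236]
[[0.6287 0.0626 0.028 ]
 [0.6145 0.0644 0.028 ]
 [0.6001 0.0662 0.028 ]
 [0.5855 0.068  0.028 ]] -7.188478335019859
0.006 0.06153264809509894 0.0616669317965207
[0.4801 0.0821 0.006 ] [0.4367 0.0877 0.006 ] -7.368961776120899
0.016 0.059892094263848124 0.060022797757889546
[0.4825 0.0814 0.016 ] [0.4403 0.0869 0.016 ] -7.368961776120894
clk 2.5 tcp [0.5003 0.0655 0.2495] yaw -7.14 F [-0.78  0.83 -1.39] w 0.0854
shift [-0.2746 -0.0299  0.5967] turn [ 1.7e-04 -1.0e-05 -8.0e-04]
```

The 60 mm lane spacing suggests the deck stands about 10 mm higher than assumed. A second, lower view should settle it.

Request:
send_rows:
  deltas:
    - [1,-0.07,0,0.15,0,0,0]
    - [1,-0.14,-0.01,0.3,0,0,0]
    - [1,-0.21,-0.02,0.45,0,0,0]
    - [1,-0.27,-0.03,0.6,0,0,0]
    - [1,-0.27,-0.03,0.6,0,0,0]
    - [1,-0.27,-0.03,0.6,0,0,0]

```text
clock: 3.0
tcp_pos: [0.4601, 0.0756, 0.1592]
orientation: [3.135, -0.195, -0.003]
contact_force: [-0.2, 0.8, 1.1]
grip_width: 0.0857
```

```bash
python3 -c "
from h import *
plan([.46,.075,.16],-7)
d=grab('wrist','w3')
im=np.clip(d['pixels'][:,:,::-1].astype(float)*1.7,0,255).astype(np.uint8)[0:300,130:430]; cv2.imwrite('pics/w3b.png',cv2.resize(im,None,fx=2,fy=2,interpolation=cv2.INTER_CUBIC))"
```

```text
clk 3.0 tcp [0.4601 0.0756 0.1592] yaw -7.13 F [-0.21  0.83  1.09] w 0.0857
shift [-0.0005  0.0042 -0.0054] turn [ 0.00028  0.00064 -0.00075]
```

View pics/w3b.png

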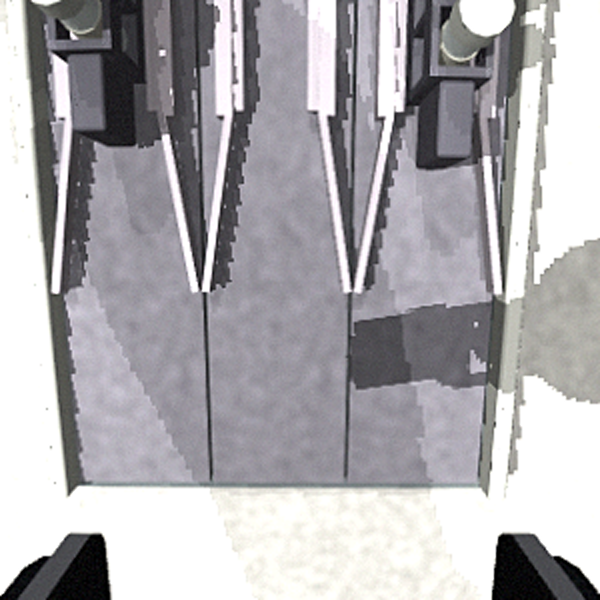

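```bash
python3 - <<'E'
from h import *
def sub(g,y,x,w=5):
    s=g[y-3:y+4,x-w:x+w+1].mean(0); k=np.clip(np.median(s)-8-s,0,None); return (k*np.arange(x-w,x+w+1)).sum()/k.sum()
w2,w3=load('w2'),load('w3')
def lines(d,rows,xl,xr):
    g=cv2.cvtColor(d['pixels'],cv2.COLOR_RGB2GRAY).astype(float)
    return [np.array([[sub(g,y,int(round(np.interp(y,*x)))),y] for y in rows]) for x in(xl,xr)]
A=lines(w2,range(195,242,5),([195,240],[240.7,242]),([195,240],[293,292.4]))
B=lines(w3,range(170,232,6),([160,230],[233,235]),([160,230],[305,303.3]))
for z in(.002,.006,.010,.014,.018,.022):
    o=[]
    for L in(A,B):
        P,Q=[onz(d,l,z)[:,:2] for d,l in((w2 if L is A else w3,L[0]),(w2 if L is A else w3,L[1]))]
        dirv=P[-1]-P[0]+Q[-1]-Q[0]; dirv/=-np.linalg.norm(dirv); n=np.array([-dirv[1],dirv[0]])
        o+= [((P@n).mean()-(Q@n).mean()).round(4), np.degrees(np.arctan2(dirv[1],dirv[0])).round(2), (((P@n).mean()+(Q@n).mean())/2).round(4)]
    print(z,o)
# front edge rows
for d,c,r0,r1 in((w2,267,236,262),(w3,269,230,256)):
    g=cv2.cvtColor(d['pixels'],cv2.COLOR_RGB2GRAY).astype(float); print(r0,g[r0:r1,c-15:c+16].mean(1).round())
print('wing tips',tri([(w2,(241,178)),(w3,(233,145.5))]),tri([(w2,(294,178)),(w3,(304.7,145.5))]))
print('throat',onz(w3,[[244.5,57],[291.5,56.5]],.018).round(4),onz(w3,[[244.5,57],[291.5,56.5]],.028).round(4))
E
```

```text
0.002 [np.float64(0.0623), np.float64(-7.31), np.float64(0.1426), np.float64(0.0634), np.float64(-7.34), np.float64(0.1429)]
0.006 [np.float64(0.0617), np.float64(-7.31), np.float64(0.1425), np.float64(0.0625), np.float64(-7.34), np.float64(0.1427)]
0.01 [np.float64(0.061), np.float64(-7.31), np.float64(0.1423), np.float64(0.0616), np.float64(-7.34), np.float64(0.1426)]
0.014 [np.float64(0.0603), np.float64(-7.31), np.float64(0.1421), np.float64(0.0608), np.float64(-7.34), np.float64(0.1425)]
0.018 [np.float64(0.0597), np.float64(-7.31), np.float64(0.142), np.float64(0.0599), np.float64(-7.34), np.float64(0.1423)]
0.022 [np.float64(0.059), np.float64(-7.31), np.float64(0.1418), np.float64(0.059), np.float64(-7.34), np.float64(0.1422)]
236 [ 81.  81.  82.  81.  80.  81.  80.  80.  81.  82.  77.  64.  91. 131.
 128. 133. 137. 138. 140. 140. 139. 139. 139. 140. 140. 139.]
230 [ 88.  87.  87.  87.  87.  88.  88.  88.  88.  89.  88.  79.  71.  89.
 126. 137. 137. 144. 147. 148. 149. 151. 152. 152. 151. 151.]
wing tips (array([0.51441121, 0.10428392, 0.034206  ]), [np.float64(7.179896603319317e-05), np.float64(7.179896603319339e-05)]) (array([0.50687681, 0.04861063, 0.03069114]), [np.float64(0.0006059981305001405), np.float64(0.000605998130500155)])
throat [[0.5792 0.0871 0.018 ]
 [0.575  0.0511 0.018 ]] [[0.5774 0.0863 0.028 ]
 [0.5733 0.0517 0.028 ]]
```

Deck top comes out at about 0.018 m and the lane axis at n·p = 0.1422 with yaw −7.3°. The throat is at s ≈ 0.562, and the wing tips and lips agree with that. Next, the grasp.

Request:
send_rows:
  deltas:
    - [0.55,0.1,0.22,0,0,0,-0.03]
    - [0.55,0.2,0.45,0,0,0,-0.07]
    - [0.55,0.35,0.7,0,0,0,-0.1]
    - [0.55,0.45,0.95,0,0,0,-0.14]
    - [0.55,0.45,1,0,0,0,-0.18]
    - [0.55,0.45,1,0,0,0,-0.22]
    - [0.55,0.45,1,0,0,0,-0.22]

```text
clock: 3.63
tcp_pos: [0.5106, -0.0833, 0.1613]
orientation: [3.015, 0.878, 0.005]
contact_force: [-0.8, 1.1, 1.0]
grip_width: 0.047
```

```bash
python3 -c "
from h import *
plan([.5615,-.2438,.16],32.7)"
```

```text
clk 3.63 tcp [ 0.5106 -0.0833  0.1613] yaw 32.48 F [-0.84  1.08  0.98] w 0.047
shift [-0.2885  1.0847  0.0102] turn [ 0.00073 -0.00077 -0.00124]
```

Request:
send_rows:
  deltas:
    - [0.55,-0.06,0.25,0,0,0,0]
    - [0.55,-0.12,0.5,0,0,0,0]
    - [0.55,-0.2,0.75,0,0,0,0]
    - [0.55,-0.28,0.95,0,0,0,0]
    - [0.55,-0.29,1,0.01,0.0007,-0.0008,-0.0012]
    - [0.55,-0.29,1,0.01,0.0007,-0.0008,-0.0012]
    - [0.55,-0.29,1,0.01,0.0007,-0.0008,-0.0012]

```text
clock: 4.22
tcp_pos: [0.5533, -0.2297, 0.1587]
orientation: [-3.014, -0.881, 0.003]
contact_force: [0.4, 1.1, 0.6]
grip_width: 0.0472
```

```bash
python3 -c "
from h import *
plan([.5615,-.2438,.1],32.7);plan([.5615,-.2438,.031],32.7)"
```

```text
clk 4.22 tcp [ 0.5533 -0.2297  0.1587] yaw 32.57 F [0.43 1.07 0.6 ] w 0.0472
shift [-0.0038  0.1097  0.3909] turn [-0.00069  0.00042 -0.0007 ]
clk 4.22 tcp [ 0.5533 -0.2297  0.1587] yaw 32.57 F [0.43 1.07 0.6 ] w 0.0472
shift [-0.0032  0.1107  0.8509] turn [-0.00069  0.00042 -0.0007 ]
```

Request:
send_rows:
  deltas:
    - [0.55,-0.003,0.11,0.1,0,0,-0.0007]
    - [0.55,-0.003,0.11,0.2,0,0,-0.0007]
    - [0.55,-0.003,0.11,0.32,0,0,-0.0007]
    - [0.55,-0.003,0.11,0.45,0,0,-0.0007]
    - [0.55,-0.003,0.11,0.58,0,0,-0.0007]
    - [0.55,-0.003,0.11,0.7,0,0,-0.0007]
    - [0.55,-0.003,0.11,0.8,0,0,-0.0007]
    - [0.55,-0.003,0.11,0.85,0,0,-0.0007]
    - [0.55,-0.003,0.11,0.85,0,0,-0.0007]
    - [0.55,-0.003,0.11,0.85,0,0,-0.0007]

```text
clock: 5.05
tcp_pos: [0.5612, -0.2432, 0.0311]
orientation: [-3.012, -0.888, 0.004]
contact_force: [-0.1, 0.1, 0.5]
grip_width: 0.0466
```

```bash
python3 -c "
from h import *
plan([.5615,-.2438,.031],32.7)
d=grab('wrist','w4')
im=np.clip(d['pixels'][:,:,::-1].astype(float)*1.7,0,255).astype(np.uint8); cv2.imwrite('pics/w4b.png',im)"
```

```text
clk 5.05 tcp [ 0.5612 -0.2432  0.0311] yaw 32.86 F [-0.1   0.12  0.54] w 0.0466
shift [-0.0008  0.0043  0.0007] turn [-0.00079  0.00059  0.00089]
```

View pics/w4b.png

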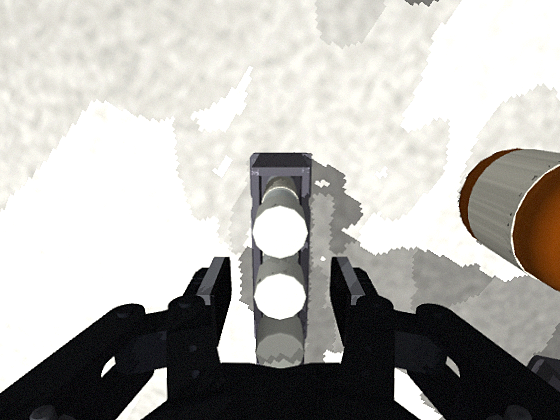

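The rack sits centred between the fingers (col 281; fingers at 222 and 340), and the bottle is clear. Now close and lift.

Request:
send_rows:
  deltas:
    - [0.35,0,0.004,0,0,0,0]
    - [0.2,0,0.004,0,0,0,0]
    - [0.1,0,0.004,0,0,0,0]
    - [0,0,0.004,0,0,0,0]
    - [0,0,0.004,0,0,0,0]
    - [0,0,0.004,0,0,0,0]
    - [0,0,0.004,0,0,0,0]
  squeeze: 35

```text
clock: 5.68
tcp_pos: [0.5618, -0.2453, 0.0317]
orientation: [-3.014, -0.886, 0.003]
contact_force: [-1.0, 1.8, 6.3]
grip_width: 0.0195
```

Request:
send_rows:
  deltas:
    - [0,0,0,-0.02,0,0,0]
    - [0,0,0,-0.06,0,0,0]
    - [0,0,0,-0.15,0,0,0]
    - [0,0,0,-0.3,0,0,0]
    - [0,0,0,-0.5,0,0,0]
    - [0,0,0,-0.7,0,0,0]
    - [0,0,0,-0.85,0,0,0]
    - [0,0,0,-0.9,0,0,0]
    - [0,0,0,-0.9,0,0,0]

```text
clock: 6.43
tcp_pos: [0.5628, -0.2458, 0.1684]
orientation: [3.013, 0.886, 0.001]
contact_force: [-0.3, -0.0, -2.4]
grip_width: 0.0196
```

```bash
python3 -c "
from h import *
c=.562-.035-.054
p=[c*.9918+.1422*.1276,-c*.1276+.1422*.9918]; print(p)
plan(p+[.165],-7.3)
print(r.get_obs()['moment'])"
```

```text
[0.48726612, 0.08067915999999999]
clk 6.43 tcp [ 0.5628 -0.2458  0.1684] yaw 32.76 F [-0.34 -0.01 -2.45] w 0.0196
shift [ 0.7543 -2.1029  0.0191] turn [ 0.00051 -0.00031  0.22256]
[-0.03293916 -0.05653531  0.00687825]
```

Request:
send_rows:
  deltas:
    - [0,0.06,-0.12,0,0,0,0]
    - [0,0.14,-0.3,0,0,0,0]
    - [0,0.23,-0.5,0,0,0,0]
    - [0,0.3,-0.7,0,0,0,0]
    - [0,0.36,-0.9,0,0,0,0]
    - [0,0.36,-1,0,0,0,0]
    - [0,0.36,-1,0,0,0,0]

```text
clock: 7.02
tcp_pos: [0.523, -0.0857, 0.1641]
orientation: [-3.007, -0.894, 0.01]
contact_force: [-0.6, -0.2, -1.6]
grip_width: 0.0193
```

Request:
send_rows:
  deltas:
    - [0,0.06,-0.12,0,0,0,0.03]
    - [0,0.14,-0.3,0,0,0,0.06]
    - [0,0.23,-0.5,0,0,0,0.09]
    - [0,0.3,-0.7,0,0,0,0.12]
    - [0,0.38,-0.9,0,0,0,0.15]
    - [0,0.39,-1,0,0,0,0.18]
    - [0,0.39,-1,0,0,0,0.21]
    - [0,0.39,-1,0,0,0,0.2225]
    - [0,0.39,-1,0,0,0,0.2225]

```text
clock: 7.77
tcp_pos: [0.4932, 0.0671, 0.1649]
orientation: [3.134, -0.202, -0.008]
contact_force: [-0.2, -0.9, -1.5]
grip_width: 0.019
```

```bash
python3 -c "
from h import *
plan([.4873,.0807,.165],-7.3)
d=grab('wrist','w5')
im=np.clip(d['pixels'][:,:,::-1].astype(float)*1.7,0,255).astype(np.uint8); cv2.imwrite('pics/w5b.png',im)"
```

```text
clk 7.77 tcp [0.4932 0.0671 0.1649] yaw -7.36 F [-0.18 -0.93 -1.54] w 0.019
shift [-0.0505 -0.0849 -0.0007] turn [ 0.00035  0.00155 -0.00032]
```

View pics/w5b.png

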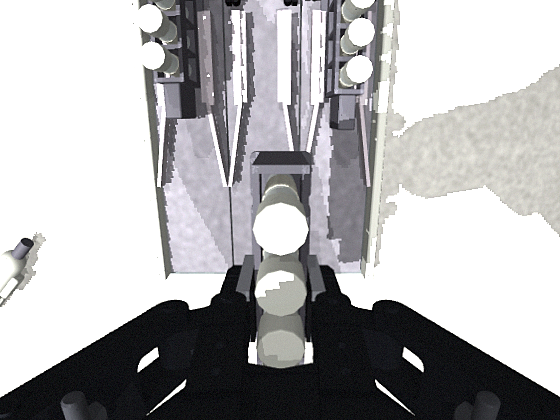

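The rack is held straight with its nose aimed between the wings. I'll align it and descend close to the deck.

Request:
send_rows:
  deltas:
    - [0,-0.02,-0.04,0,0,0.001,0]
    - [0,-0.05,-0.085,0,0,0.0015,0]
    - [0,-0.05,-0.085,0.05,0,0.0015,0]
    - [0,-0.05,-0.085,0.15,0,0.0015,0]
    - [0,-0.05,-0.085,0.3,0,0.0015,0]
    - [0,-0.05,-0.085,0.45,0,0.0015,0]
    - [0,-0.05,-0.085,0.58,0,0.0015,0]
    - [0,-0.05,-0.085,0.66,0,0.0015,0]
    - [0,-0.05,-0.085,0.7,0,0.0015,0]
    - [0,-0.05,-0.085,0.7,0,0.0015,0]
    - [0,-0.05,-0.085,0.7,0,0.0015,0]

```text
clock: 8.73
tcp_pos: [0.4875, 0.0817, 0.0609]
orientation: [-3.135, 0.199, -0.002]
contact_force: [0.1, 0.3, -1.0]
grip_width: 0.0194
```

```bash
python3 -c "
from h import *
plan([.4873,.0807,.05],-7.3)
d=grab('wrist','w6')
im=np.clip(d['pixels'][:,:,::-1].astype(float)*1.7,0,255).astype(np.uint8); cv2.imwrite('pics/w6b.png',im)"
```

```text
clk 8.73 tcp [0.4875 0.0817 0.0609] yaw -7.25 F [ 0.08  0.34 -1.02] w 0.0194
shift [-0.0009  0.0068  0.0729] turn [-5.0e-05 -3.8e-04  2.8e-04]
```

View pics/w6b.png

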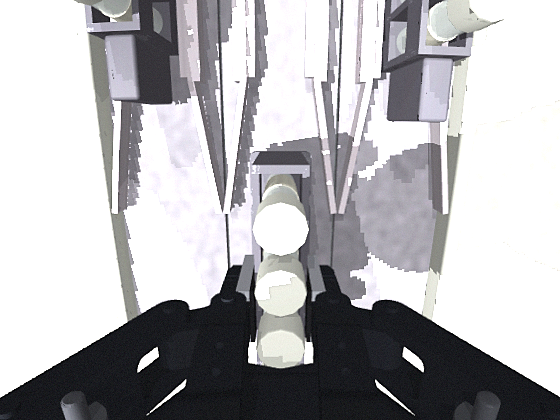

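Rack nose at col 281, wing tips at 225 and 338 (mid 281.5): centred. Lower slowly.

Request:
send_rows:
  deltas:
    - [0,0,0.006,0.02,0,0,0]
    - [0,0,0.006,0.035,0,0,0]
    - [0,0,0.006,0.05,0,0,0]
    - [0,0,0.006,0.06,0,0,0]
    - [0,0,0.006,0.065,0,0,0]
    - [0,0,0.006,0.065,0,0,0]

```text
clock: 9.28
tcp_pos: [0.4873, 0.0806, 0.051]
orientation: [3.135, -0.199, 0.002]
contact_force: [-0.5, -0.1, -1.2]
grip_width: 0.0192
```

Request:
send_rows:
  deltas:
    - [0,0,0,0.005,0,0,0]
    - [0,0,0,0.01,0,0,0]
    - [0,0,0,0.01,0,0,0]

```text
clock: 9.53
tcp_pos: [0.4873, 0.0806, 0.0496]
orientation: [3.135, -0.199, 0.002]
contact_force: [-0.5, 1.3, -0.6]
grip_width: 0.0195
```

Request:
send_rows:
  deltas:
    - [0,0,0,0.004,0,0,0]
    - [0,0,0,0.007,0,0,0]
    - [0,0,0,0.007,0,0,0]

```text
clock: 9.78
tcp_pos: [0.4874, 0.0806, 0.0486]
orientation: [3.135, -0.199, 0.002]
contact_force: [0.8, 0.1, -2.1]
grip_width: 0.0199
```

Request:
send_rows:
  deltas:
    - [0,0,0,0.004,0,0,0]
    - [0,0,0,0.007,0,0,0]
    - [0,0,0,0.007,0,0,0]

```text
clock: 10.03
tcp_pos: [0.4875, 0.0807, 0.0477]
orientation: [3.135, -0.199, 0.002]
contact_force: [0.1, -0.6, 0.3]
grip_width: 0.0194
```

Request:
send_rows:
  deltas:
    - [0,0,0,0.004,0,0,0]
    - [0,0,0,0.007,0,0,0]
    - [0,0,0,0.007,0,0,0]

```text
clock: 10.28
tcp_pos: [0.4875, 0.0807, 0.0476]
orientation: [3.135, -0.199, 0.003]
contact_force: [-3.3, -0.7, 13.5]
grip_width: 0.0195
```

Request:
send_rows:
  deltas:
    - [0,0,0,0.004,0,0,0]
    - [0,0,0,0.007,0,0,0]
    - [0,0,0,0.007,0,0,0]

```text
clock: 10.53
tcp_pos: [0.4876, 0.0807, 0.0476]
orientation: [3.135, -0.199, 0.003]
contact_force: [-7.8, -1.6, 27.7]
grip_width: 0.0195
```

Deck contact came at TCP z 0.0476. Back off 2 mm, release so the rack settles flat, then regrip gently.

Request:
send_rows:
  deltas:
    - [0,0,0,-0.007,0,0,0]
    - [0,0,0,-0.013,0,0,0]
    - [0.3,0,0,-0.013,0,0,0]
    - [0.3,0,0,-0.013,0,0,0]
    - [0.3,0,0,-0.013,0,0,0]
    - [0.3,0,0,-0.013,0,0,0]
    - [0.3,0,0,-0.013,0,0,0]

```text
clock: 11.12
tcp_pos: [0.4874, 0.0806, 0.0472]
orientation: [3.135, -0.199, 0.002]
contact_force: [-0.3, -1.3, 0.3]
grip_width: 0.0256
```

Request:
send_rows:
  deltas:
    - [0.1,0,0,0,0,0,0]
    - [0,0,0,0,0,0,0]
    - [0,0,0,0,0,0,0]
    - [0,0,0,0,0,0,0]
    - [0,0,0,0,0,0,0]
  squeeze: 20

```text
clock: 11.53
tcp_pos: [0.4873, 0.0806, 0.0473]
orientation: [3.135, -0.199, 0.002]
contact_force: [-0.2, 0.7, -1.1]
grip_width: 0.0197
```

```bash
python3 -c "
from h import *
u=np.array([.9918,-.1276]);n=np.array([.1276,.9918])
o=r.get_obs();p=o['tcp_pos'][:2];print('s-throat centre',p@u-.562,'lat',p@n-.1422, o['moment'])
c=.562-.054+.02
plan([c*.9918+.1422*.1276,-c*.1276+.1422*.9918,o['tcp_pos'][2]],-7.3)"
```

```text
s-throat centre -0.08893626655276599 lat -5.597487499578446e-05 [ 0.07612665 -0.08423551 -0.03779528]
clk 11.53 tcp [0.4873 0.0806 0.0473] yaw -7.27 F [-0.2   0.7  -1.14] w 0.0197
shift [3.661e-01 1.000e-04 5.000e-04] turn [-1.0e-05 -4.1e-04  1.5e-04]
```

Nose is at −35 mm and laterally centred. Sliding gently: 30 mm first, then small steps into the rails.

Request:
send_rows:
  deltas:
    - [0,0.02,0,0,0,0,0]
    - [0,0.04,0,0,0,0,0]
    - [0,0.06,0,0,0,0,0]
    - [0,0.08,0,0,0,0,0]
    - [0,0.1,0,0,0,0,0]
    - [0,0.12,0,0,0,0,0]
    - [0,0.14,0,0,0,0,0]
    - [0,0.16,0,0,0,0,0]
    - [0,0.18,0,0,0,0,0]
    - [0,0.2,0,0,0,0,0]
    - [0,0.2,0,0,0,0,0]

```text
clock: 12.45
tcp_pos: [0.518, 0.0768, 0.0475]
orientation: [-3.135, 0.2, -0.003]
contact_force: [-0.0, 0.7, -2.4]
grip_width: 0.0197
```

Request:
send_rows:
  deltas:
    - [0,0.012,0,0,0,0,0]
    - [0,0.025,0,0,0,0,0]
    - [0,0.037,0,0,0,0,0]
    - [0,0.05,0,0,0,0,0]
    - [0,0.05,0,0,0,0,0]

```text
clock: 12.87
tcp_pos: [0.5251, 0.0761, 0.0475]
orientation: [-3.135, 0.199, -0.003]
contact_force: [0.7, 0.9, -2.4]
grip_width: 0.0197
```

Request:
send_rows:
  deltas:
    - [0,0.012,0,0,0,0,0]
    - [0,0.025,0,0,0,0,0]
    - [0,0.037,0,0,0,0,0]
    - [0,0.05,0,0,0,0,0]
    - [0,0.05,0,0,0,0,0]

```text
clock: 13.28
tcp_pos: [0.5325, 0.0751, 0.0475]
orientation: [-3.135, 0.199, -0.003]
contact_force: [1.1, 1.4, -2.3]
grip_width: 0.0201
```

Request:
send_rows:
  deltas:
    - [0,0.012,0,0,0,0,0]
    - [0,0.025,0.001,0,0,0,0]
    - [0,0.037,0.001,0,0,0,0]
    - [0,0.05,0.001,0.001,0,0,0]
    - [0,0.062,0.001,0.002,0,0,0]
    - [0,0.075,0.001,0.002,0,0,0]
    - [0,0.075,0.001,0.002,0,0,0]

```text
clock: 13.87
tcp_pos: [0.5436, 0.0736, 0.0474]
orientation: [-3.135, 0.199, -0.003]
contact_force: [-2.0, 2.4, 1.6]
grip_width: 0.0192
```

Request:
send_rows:
  deltas:
    - [0,0.012,0,0,0,0,0]
    - [0,0.025,0,0,0,0,0]
    - [0,0.037,0,0,0,0,0]
    - [0,0.05,0,0,0,0,0]
    - [0,0.062,0,0,0,0,0]
    - [0,0.075,0,0,0,0,0]
    - [0,0.075,0,0,0,0,0]

```text
clock: 14.45
tcp_pos: [0.5545, 0.0723, 0.0474]
orientation: [-3.135, 0.199, -0.002]
contact_force: [-2.4, 3.8, 1.7]
grip_width: 0.0196
```

```bash
python3 -c "
from h import *
u=np.array([.9918,-.1276]);n=np.array([.1276,.9918])
o=r.get_obs();p=o['tcp_pos'][:2];print('nose-throat',p@u-.562+.054,'lat',p@n-.1422, o['contact_force'],o['moment'])
plan([.5,.1,.1],-7.3)"
```

```text
nose-throat 0.03274512604588115 lat 0.00022774174023137972 [-2.38640882  3.82307981  1.74909316] [0.72345733 0.47584532 0.0051621 ]
clk 14.45 tcp [0.5545 0.0723 0.0474] yaw -7.26 F [-2.39  3.82  1.75] w 0.0196
shift [-0.3833 -0.1376 -0.3514] turn [-0.00014 -0.00049  0.0002 ]
```

The side force shows the rack rubbing on the right rail, so I'll bias about 0.5 mm toward +y and continue.

Request:
send_rows:
  deltas:
    - [0,0.012,-0.003,0,0,0,0]
    - [0,0.025,-0.004,0,0,0,0]
    - [0,0.037,-0.004,0,0,0,0]
    - [0,0.05,-0.004,0,0,0,0]
    - [0,0.062,-0.004,0,0,0,0]
    - [0,0.075,-0.004,0,0,0,0]
    - [0,0.075,-0.004,0,0,0,0]

```text
clock: 15.03
tcp_pos: [0.566, 0.0709, 0.0474]
orientation: [3.135, -0.2, 0.003]
contact_force: [-2.6, 1.6, 3.3]
grip_width: 0.0194
```

Request:
send_rows:
  deltas:
    - [0,0.012,0,0,0,0,0]
    - [0,0.025,0,0,0,0,0]
    - [0,0.037,0,0,0,0,0]
    - [0,0.05,0,0,0,0,0]
    - [0,0.062,0,0,0,0,0]
    - [0,0.075,0,0,0,0,0]
    - [0,0.075,0,0,0,0,0]

```text
clock: 15.62
tcp_pos: [0.577, 0.0695, 0.0474]
orientation: [3.135, -0.2, 0.003]
contact_force: [-2.7, 1.5, 4.1]
grip_width: 0.0198
```

Nose is about 55 mm in. Release, rise, go back behind the fin and close the fingers for pushing.

Request:
send_rows:
  deltas:
    - [0.3,0,0,0,0,0,0]
    - [0.32,0,0,0,0,0,0]
    - [0.32,0,0,0,0,0,0]
    - [0.32,0,0,-0.03,0,0,0]
    - [0.32,0,0,-0.1,0,0,0]
    - [0.32,0,0,-0.25,0,0,0]
    - [0.32,0,0,-0.45,0,0,0]
    - [0.32,0,0,-0.6,0,0,0]
    - [0.32,0,0,-0.68,0,0,0]
    - [0.32,0,0,-0.68,0,0,0]

```text
clock: 16.45
tcp_pos: [0.5787, 0.07, 0.1529]
orientation: [-3.134, 0.2, -0.012]
contact_force: [0.9, -0.6, -0.0]
grip_width: 0.0272
```

```bash
python3 -c "
from h import *
d=grab('wrist','w7')
c=.460
plan([c*.9918+.1422*.1276,-c*.1276+.1422*.9918,.148],-7.3)"
```

```text
clk 16.5 tcp [0.5775 0.0697 0.1508] yaw -7.29 F [-0.29  0.4  -1.26] w 0.0274
shift [-0.6928  0.0038  0.0155] turn [-2.70e-04 -1.46e-03  8.00e-05]
```

Request:
send_rows:
  deltas:
    - [0.32,-0.1,0,0,0,0,0]
    - [0.32,-0.25,0,0,0,0,0]
    - [0.2,-0.45,0,0,0,0,0]
    - [0.1,-0.6,0,0,0,0,0]
    - [0,-0.69,0.003,0,0,0.015,0]
    - [0,-0.69,0.003,0,0,0.015,0]
    - [0,-0.69,0.003,0,0,0.015,0]

```text
clock: 17.08
tcp_pos: [0.4721, 0.0821, 0.148]
orientation: [3.13, -0.197, 0.072]
contact_force: [0.2, 0.4, -0.1]
grip_width: 0.0004
```

```bash
python3 -c "
from h import *
d=grab('wrist','w8')
im=np.clip(d['pixels'][:,:,::-1].astype(float)*1.7,0,255).astype(np.uint8); cv2.imwrite('pics/w8b.png',im)
c=.460
plan([c*.9918+.1422*.1276,-c*.1276+.1422*.9918,.043],-7.3)"
```

```text
clk 17.13 tcp [0.4735 0.0822 0.1484] yaw -7.25 F [ 0.3  -0.53  0.36] w -0.0002
shift [-0.0275 -0.002   0.7023] turn [ 0.00013 -0.01502  0.00028]
```

View pics/w8b.png

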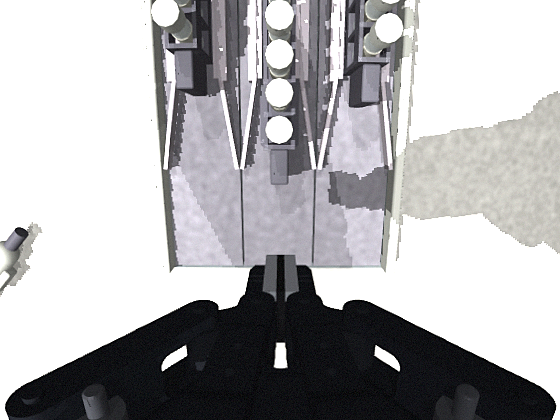

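The rack stands straight in the free lane, with the fin's rear at (279,184) and the closed fingers behind it at col 281. That was the last viewable picture; from here I go by numbers.

Request:
send_rows:
  deltas:
    - [0,-0.03,-0.002,0.05,0,0,0]
    - [0,-0.03,-0.002,0.15,0,0,0]
    - [0,-0.03,-0.002,0.3,0,0,0]
    - [0,-0.03,-0.002,0.45,0,0,0]
    - [0,-0.03,-0.002,0.58,0,0,0]
    - [0,-0.03,-0.002,0.66,0,0,0]
    - [0,-0.03,-0.002,0.7,0,0,0]
    - [0,-0.03,-0.002,0.7,0,0,0]

```text
clock: 17.8
tcp_pos: [0.4739, 0.0823, 0.0422]
orientation: [3.131, -0.199, 0.071]
contact_force: [-0.0, 0.4, -0.7]
grip_width: -0.0003
```

```bash
cat >> h.py <<'E'
def st():
    u=np.array([.9918,-.1276]);n=np.array([.1276,.9918])
    o=r.get_obs();p=o['tcp_pos'][:2];print('tcp-throat',round(p@u-.562,4),'lat',round(p@n-.1422,4),'z',o['tcp_pos'][2].round(4),'Fu',(o['contact_force'][:2]@u).round(2),'Fn',(o['contact_force'][:2]@n).round(2),'Fz',o['contact_force'][2].round(2),o['moment'].round(2),o['clock'])
E
python3 -c "
from h import *
st(); print(onz(load('w8'),[[279,185]],.062)[0,:2]@np.array([.9918,-.1276])-.562)
c=.562-.085
plan([c*.9918+.1422*.1276,-c*.1276+.1422*.9918,.043],-7.3)"
```

```text
tcp-throat -0.1025 lat -0.0001 z 0.0422 Fu -0.09 Fn 0.42 Fz -0.68 [-0.01  0.   -0.01] 17.8
-0.07328628358907607
clk 17.8 tcp [0.4739 0.0823 0.0422] yaw -7.29 F [-0.03  0.43 -0.68] w -0.0003
shift [ 0.1166 -0.0005 -0.0003] turn [ 2.900e-04 -1.449e-02  5.000e-05]
```

Request:
send_rows:
  deltas:
    - [0,0.02,0,0.001,0,0,0]
    - [0,0.04,0,0.002,0,0,0]
    - [0,0.06,0,0.003,0,0,0]
    - [0,0.08,0,0.004,0,0,0]
    - [0,0.1,0,0.005,0,0,0]
    - [0,0.11,0,0.005,0,0,0]
    - [0,0.12,0,0.006,0,0,0]
    - [0,0.13,0,0.006,0,0,0]
    - [0,0.14,0,0.007,0,0,0]
    - [0,0.15,0,0.007,0,0,0]
    - [0,0.16,0,0.0075,0,0,0]

```text
clock: 18.72
tcp_pos: [0.4983, 0.0795, 0.044]
orientation: [3.131, -0.199, 0.076]
contact_force: [-1.6, 0.6, -0.8]
grip_width: -0.0
```

Request:
send_rows:
  deltas:
    - [0,0.01,0,0.0005,0,0,0]
    - [0,0.02,0,0.001,0,0,0]
    - [0,0.03,0,0.0015,0,0,0]
    - [0,0.04,0,0.002,0,0,0]
    - [0,0.05,0,0.0025,0,0,0]
    - [0,0.06,0,0.003,0,0,0]
    - [0,0.07,0,0.0035,0,0,0]
    - [0,0.07,0,0.0035,0,0,0]

```text
clock: 19.38
tcp_pos: [0.5092, 0.0782, 0.0441]
orientation: [3.131, -0.199, 0.077]
contact_force: [0.0, -0.8, 0.2]
grip_width: 0.0001
```

```bash
python3 -c "
from h import *
st()"
```

```text
tcp-throat -0.0669 lat 0.0003 z 0.0441 Fu 0.12 Fn -0.76 Fz 0.22 [ 0.    0.05 -0.02] 19.3833
```

Request:
send_rows:
  deltas:
    - [0,0.01,0.001,0.004,0,0,0]
    - [0,0.02,0.002,0.008,0,0,0]
    - [0,0.03,0.002,0.011,0,0,0]
    - [0,0.04,0.002,0.012,0,0,0]
    - [0,0.05,0.002,0.0125,0,0,0]
    - [0,0.05,0.002,0.0125,0,0,0]

```text
clock: 19.88
tcp_pos: [0.5167, 0.0769, 0.0425]
orientation: [3.131, -0.199, 0.077]
contact_force: [0.7, 0.4, -0.6]
grip_width: 0.0001
```

Request:
send_rows:
  deltas:
    - [0,0.008,0,0.0005,0,0,0]
    - [0,0.016,0,0.001,0,0,0]
    - [0,0.024,0,0.0015,0,0,0]
    - [0,0.032,0,0.002,0,0,0]

```text
clock: 20.22
tcp_pos: [0.5198, 0.0764, 0.0422]
orientation: [3.131, -0.198, 0.072]
contact_force: [-5.2, 0.7, 3.7]
grip_width: 0.0
```

Request:
send_rows:
  deltas:
    - [0,0.008,0,0.0005,0,0,0]
    - [0,0.016,0,0.001,0,0,0]
    - [0,0.024,0,0.0015,0,0,0]
    - [0,0.032,0,0.002,0,0,0]

```text
clock: 20.55
tcp_pos: [0.526, 0.0756, 0.0423]
orientation: [3.131, -0.199, 0.076]
contact_force: [-2.7, 0.7, 0.5]
grip_width: -0.0004
```

```bash
python3 -c "
from h import *
st()"
```

```text
tcp-throat -0.05 lat -0.0001 z 0.0423 Fu -2.75 Fn 0.32 Fz 0.48 [0.07 0.55 0.05] 20.55
```

Pawl bump of 5 N at TCP −56 mm, so home should be near TCP −31 mm. Continuing gently.

Request:
send_rows:
  deltas:
    - [0,0.008,0,0.0005,0,0,0]
    - [0,0.016,0,0.001,0,0,0]
    - [0,0.024,0,0.0015,0,0,0]
    - [0,0.032,0,0.002,0,0,0]

```text
clock: 20.88
tcp_pos: [0.5307, 0.0751, 0.0423]
orientation: [3.131, -0.199, 0.076]
contact_force: [-3.7, 0.6, 1.1]
grip_width: -0.0003
```

Request:
send_rows:
  deltas:
    - [0,0.008,0,0.0005,0,0,0]
    - [0,0.016,0,0.001,0,0,0]
    - [0,0.024,0,0.0015,0,0,0]
    - [0,0.032,0,0.002,0,0,0]

```text
clock: 21.22
tcp_pos: [0.5354, 0.0745, 0.0423]
orientation: [3.131, -0.199, 0.076]
contact_force: [-3.9, 1.1, 2.2]
grip_width: -0.0001
```

Request:
send_rows:
  deltas:
    - [0,0.006,0,0.0003,0,0,0]
    - [0,0.012,0,0.0006,0,0,0]
    - [0,0.018,0,0.0009,0,0,0]
    - [0,0.018,0,0.0009,0,0,0]

```text
clock: 21.55
tcp_pos: [0.5382, 0.0742, 0.0423]
orientation: [3.131, -0.199, 0.076]
contact_force: [-2.5, 0.6, 2.0]
grip_width: 0.0001
```

```bash
python3 -c "
from h import *
st()"
```

```text
tcp-throat -0.0377 lat 0.0 z 0.0423 Fu -2.51 Fn 0.31 Fz 1.96 [0.12 0.61 0.02] 21.55
```

Request:
send_rows:
  deltas:
    - [0,0.006,0,0.0003,0,0,0]
    - [0,0.012,0,0.0006,0,0,0]
    - [0,0.018,0,0.0009,0,0,0]
    - [0,0.018,0,0.0009,0,0,0]

```text
clock: 21.88
tcp_pos: [0.5413, 0.0738, 0.0423]
orientation: [3.132, -0.199, 0.078]
contact_force: [-1.2, 0.7, 0.5]
grip_width: -0.0
```

Request:
send_rows:
  deltas:
    - [0,0.004,0,0.0002,0,0,0]
    - [0,0.008,0,0.0004,0,0,0]
    - [0,0.012,0,0.0006,0,0,0]
    - [0,0.012,0,0.0006,0,0,0]

```text
clock: 22.22
tcp_pos: [0.5424, 0.0736, 0.0422]
orientation: [3.131, -0.199, 0.076]
contact_force: [-2.8, 0.5, 1.4]
grip_width: -0.0
```

Request:
send_rows:
  deltas:
    - [0,0.003,0,0.0001,0,0,0]
    - [0,0.006,0,0.0003,0,0,0]
    - [0,0.006,0,0.0003,0,0,0]

```text
clock: 22.47
tcp_pos: [0.5425, 0.0736, 0.0421]
orientation: [3.131, -0.199, 0.073]
contact_force: [-4.5, 0.8, 3.9]
grip_width: -0.0002
```

```bash
python3 -c "
from h import *
st()"
```

```text
tcp-throat -0.0333 lat 0.0 z 0.0421 Fu -4.6 Fn 0.22 Fz 3.95 [ 0.14  1.12 -0.02] 22.4667
```

Request:
send_rows:
  deltas:
    - [0,0.004,0,0.0002,0,0,0]
    - [0,0.007,0,0.0003,0,0,0]
    - [0,0.007,0,0.0003,0,0,0]

```text
clock: 22.72
tcp_pos: [0.5426, 0.0736, 0.0419]
orientation: [3.131, -0.198, 0.071]
contact_force: [-7.8, 0.2, 5.7]
grip_width: 0.0004
```

Request:
send_rows:
  deltas:
    - [0,0.004,0,0.0002,0,0,0]
    - [0,0.007,0,0.0003,0,0,0]
    - [0,0.007,0,0.0003,0,0,0]

```text
clock: 22.97
tcp_pos: [0.5426, 0.0736, 0.0417]
orientation: [3.131, -0.198, 0.068]
contact_force: [-10.4, 2.8, 7.7]
grip_width: 0.0
```

```bash
python3 -c "
from h import *
st()"
```

```text
tcp-throat -0.0332 lat -0.0 z 0.0417 Fu -10.71 Fn 1.43 Fz 7.67 [0.35 2.07 0.01] 22.9667
```

Hard stall at nose ≈ 108 mm, 23 mm past the pawl bump, with the force drop (click) just before it. One small extra push, then ease off.

Request:
send_rows:
  deltas:
    - [0,0.004,0,0.0002,0,0,0]
    - [0,0.008,0,0.0004,0,0,0]
    - [0,0.008,0,0.0004,0,0,0]

```text
clock: 23.22
tcp_pos: [0.5427, 0.0735, 0.0415]
orientation: [3.13, -0.197, 0.065]
contact_force: [-12.7, 2.4, 8.9]
grip_width: -0.0001
```

```bash
python3 -c "
from h import *
st()"
```

```text
tcp-throat -0.0331 lat -0.0 z 0.0415 Fu -12.9 Fn 0.79 Fz 8.95 [0.49 2.71 0.01] 23.2167
```

Request:
send_rows:
  deltas:
    - [0,-0.01,0,-0.002,0,0,0]
    - [0,-0.02,0,-0.003,0,0,0]
    - [0,-0.03,0,-0.004,0,0,0]
    - [0,-0.06,0,-0.005,0,0,0]
    - [0,-0.1,0,-0.006,0,0,0]
    - [0,-0.16,0,-0.01,0,0,0]
    - [0,-0.25,0,-0.02,0,0,0]
    - [0,-0.32,0,-0.1,0,0,0]
    - [0,-0.35,0,-0.25,0,0,0]
    - [0,-0.35,0,-0.45,0,0,0]
    - [0,-0.35,0,-0.65,0,0,0]
    - [0,-0.35,0,-0.75,0,0,0]
    - [0,-0.35,0,-0.75,0,0,0]
    - [0,-0.35,0,-0.75,0,0,0]

```text
clock: 24.38
tcp_pos: [0.4894, 0.0804, 0.1528]
orientation: [3.132, -0.199, 0.08]
contact_force: [-0.4, 0.3, -0.3]
grip_width: -0.0002
```

```bash
python3 - <<'E'
from h import *
st(); u=np.array([.9918,-.1276]);n=np.array([.1276,.9918])
d=grab('wrist','w9'); g=cv2.cvtColor(d['pixels'],cv2.COLOR_RGB2GRAY).astype(float)
# expected caps: rack centre at s=.562+.108-.054
for base in (.108,):
    for k in (-2,-1,0,1,2):
        s=.562+base-.054+.02*k; X=np.r_[s*u+.1422*n,.094]
        p=proj(d,[X])[0]; x,y=p.round().astype(int)
        if y<8: print(k,'off',p); continue
        sub=g[max(y-16,0):y+17,x-16:x+17]; m=(sub>sub.max()*.82).astype(np.uint8)
        nn,l,s4,c=cv2.connectedComponentsWithStats(m); cc=np.array(c[1:]); i=1+np.argmin(np.hypot(*(cc-[16,min(y,16)]).T)+(s4[1:,4]<40)*99)
        q=c[i]+[x-16,max(y-16,0)]; w=onz(d,[q],.094)[0,:2]
        print(k,p.round(1),q.round(1),s4[i,4],'nose est',(w@u-.562-.02*k+.054).round(4),'lat',(w@n-.1422).round(4))
# fin rear edge profile
x,y=proj(d,[np.r_[(.562+.108-.130)*u+.1422*n,.062]])[0].round().astype(int); print(x,y,g[y-8:y+10,x-3:x+4].mean(1).round())
E
```

```text
tcp-throat -0.0869 lat 0.0 z 0.1528 Fu -0.46 Fn 0.21 Fz -0.26 [-0.02  0.1   0.  ] 24.3833
-2 [278.5  68.6] [279.3  69.4] 545 nose est 0.1076 lat -0.0004
-1 [278.5  30.6] [279.   31.5] 572 nose est 0.1075 lat -0.0003
0 off [278.4351509   -8.16122674]
1 off [278.42327812 -47.34058844]
2 off [278.41733912 -86.41526304]
279 135 [ 86.  86.  86.  85.  86.  86.  88.  66.  33. 110. 103. 101. 101. 102.
 102. 104. 105. 103.]
```

Caps place the nose at 107.6 mm, 0.4 mm off centre. As an independent check of the stop position, I'll use the pawl positions (24 mm before the stop) from the earlier view w2.

```bash
python3 - <<'E'
from h import *
u=np.array([.9918,-.1276]);n=np.array([.1276,.9918]); d=load('w2')
for z in(.017,.03,.044):
    w=onz(d,[[248.5,30],[283.7,29.5],[245,40.5],[288,40.5]],z)[:,:2]; print(z,'s',(w@u-.562).round(4),'lat',(w@n-.1422).round(4))
E
```

```text
0.017 s [0.0843 0.0847 0.0743 0.0742] lat [ 0.0175 -0.0182  0.0212 -0.0226]
0.03 s [0.0811 0.0816 0.0715 0.0715] lat [ 0.0164 -0.0181  0.02   -0.0223]
0.044 s [0.0778 0.0782 0.0685 0.0685] lat [ 0.0152 -0.0179  0.0186 -0.022 ]
```

```bash
python3 -c "
from h import *
print(r.hand_in()); st()"
```

```text
the job is handed in; nothing more can be done
None
the job is handed in; nothing more can be done
```

I loaded the rack into the free middle lane, and by my last checks it is fully home. I handed it in at about 24 s of the 61 s allowed, and no verdict came back.

**What I did:** I gripped the rack across its body and set it on the deck with the nose 35 mm before the throat. I slid it about 55 mm into the rails by hand, released it, then pushed it low on the fin with closed fingers.

**Last checks:**
- **Pushing in:** the pawls gave a bump of about 5 N, the force fell to about 1 N at the click, and then the rack stalled hard. I pressed to about 13 N against the stop and withdrew.
- **Nose position:** the last wrist picture puts the nose at 107.6 mm past the throat and 0.4 mm off centre. It did not spring back.
- **Stop position:** pawl positions from an earlier picture put the stop at 106–109 mm, which agrees.
- **Clear of the rack:** the gripper was clear of everything, with contact force near zero.

**What differed or went unchecked:**
- **Deck height:** the deck stands about 16–18 mm above the bench, against the 6 mm I first assumed.
- **Hardest contact:** setting the rack down reached about 28 N before it was between the rails, well under the 100 N limit there.
- **Rail rub:** there was about 4 N of rubbing on one rail, which I corrected.
- **Plunger:** I never saw the plunger itself; that it is pressed in is inferred from the stall and the nose position.
- **Other items:** I did not measure the other racks and bench items again at the end. I felt no unexpected contact with them.

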